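# Set the corner rivet and hold the square in the frame corner

## Robot

A 6-joint arm with a two-finger parallel gripper is mounted at the origin on the work surface. World frame = base frame: x ahead of the robot, y to its left, z up, the work surface at z = 0. Lengths are in m, angles in rad, forces in N, time in s.
With the tool pointing down it reaches from about 0.3 to 0.775 m from the base axis. Payload 14.6 kg.
Tool frame: the origin (TCP) lies on the centre line of the jaws, within the pads' length; the fingertips stand 19 mm ahead of it and the grasp point (between the pads) is the TCP; y points along the fingers, x is the direction in which the jaws open and shut, and the axes are right-handed (so a half turn about y gives the same grasp; the last joint's range is limited). The gripper opens to 94 mm and grips with 3 to 60 N. Pads are 16 mm wide; open, the fingers measure 119 mm over their backs; the gripper's body (75 mm by 177 mm) begins 78 mm behind the grasp point.
Start: joints at [1.045, 0.3, 1.521, -0, 1.321, -0.067], TCP at [0.244, 0.493, 0.224] pointing down, gripper open.
Joint ranges: [-3.03, 3.03], [-0.79, 2.21], [0.23, 2.52], [-1.04, 4.18], [0, 3.07], [-2.55, 2.55]. Speed limits (rad/s): [2.22, 2.22, 2.57, 3.14, 3.14, 3.14].

## Interface

Orientations are given as [roll, pitch, yaw] about the fixed x, y, z axes, in that order (R = Rz(yaw) Ry(pitch) Rx(roll)).
In Python, from station import ctrl, optics gives the robot as it stands.
- The arm moves only by the tool jog_arm, never from a script. Its argument "targets" is a list of rows, each a list of 3 entries, a list of its own where there are three numbers: the finger opening in cm, from 0 to 9.4, then the shift along the tool's x, y, z in cm, then the turn about the tool's y in rad. A call has 1 to 10 rows; each row is the pose to reach, as a shift and turn from the pose commanded when the call began, along the tool's axes at that moment; what a row does not reach only later rows make up. A row lasts 1/10 s, in which the tool goes at most 50 mm and 8.59 degrees, less where a joint would pass 70% of its speed; a pose out of reach is approached as far as the arm can. A call with a gripper value outside its range is refused whole. The fingers move at their own pace and stop on an object; "grip_force" is the grip in N (left out, the last holds). Time passes only in rows, so rows that repeat a pose let the fingers close. It gives the time, the measured TCP pose, the force and the opening at its end, in the units of the state.
- ctrl.get_obs(): the state, without advancing time (a new reading comes with each control period).
- optics.camera(name): name is "side" or "top" or "wrist"; returns a dict with "img" (420x560x3 uint8, red, green, blue), "range_z" (420x560 float32, m along the optical axis (not along the pixel's ray), 0 where there is no reading), "camera_matrix" (3x3 intrinsics, pixels), "world_to_cam" (4x4, takes a point from world to camera coordinates); the wrist camera has in their place "mount" (4x4, takes a point from camera to tool coordinates, whose origin is the TCP and whose axes are the tool frame's). Camera axes: x right, y up, looking along -z (the intrinsics and any distortion apply to the point x, -y, -z); pixel columns grow to the right and rows downward; lengths in m; the calibration is good to about 2 mm. The wrist camera is an equidistant fisheye: a pixel r from the principal point sees the ray r / f radians off the axis. A picture is of the moment at which its call begins: read the wrist's pose just before it.
- ctrl.hand_in(): hands the job in, once; it reports no verdict.
The state is a dict: "time_s": time; "qpos": joint angles; "joint_vel": joint speeds; "tau": joint torques, N m; "ee_pos": TCP position; "eef_rot": TCP orientation; "force": force on the tool from outside, world axes, zero at the start; "moment": the same for the moment, N m; "grip_width": finger opening in m.
Only numpy, scipy, OpenCV 4.12 (cv2) and the standard library are available. Lean on these libraries where they do the work, as an engineer would, in place of code of your own. Each camera call takes 0.05 s, during which the arm holds its last target. There are 200 camera calls.

## Task

On the smith's bench, pull the rivet press's sprung lever all the way down to its stop, then ease it slowly back up to rest without letting it fly back. Then take the steel square by its wooden handle and press it flat on the bench into the inside corner of the two frame bars until both of its outer edges lie flush against the bars. Finish while still gripping the square and pushing it firmly against both bars; leave the hammer, tin and chisel where they are.

Things in the scene. Friction and masses are not known exactly. Their poses are not given: they have to be found in the camera images.
- frame_corner: Fixed: corner of a steel gate frame lying on the bench, a green rivet press standing outside it. Origin: the inside corner of the two bars, at bench height. x points across the cross bar, y across the side bar, z up; the open inside of the frame is where x and y are negative. Turned up to 0.28 rad from the world axes. Two 30 mm bench dogs stand behind the bars.
- rivet (a point): Top of the rivet in the overlap of the bars, x 30, y 30 mm from the inside corner (frame_corner axes), under the press. Measured from the inside corner: press column x 122 to 178, y -5 to 65, up to z 203 mm; its head above the bars x 12 to 178, y 7 to 53, z 147 to 203 mm; ram guide (radius 17) over the rivet down to z 95 mm, ram (radius 10) to z 41 mm, lever up.
- cross_bar: Fixed flat steel bar 60 mm wide, 14 mm thick, flat on the bench, same origin and axes as frame_corner: it covers x 0 to 60, y -160 to 60 mm. Its inner face is the plane x = 0.
- side_bar: Fixed flat steel bar 60 mm wide, 14 mm thick, flat on the bench, same origin and axes as frame_corner: it covers x -160 to 0, y 0 to 60 mm. Its inner face is the plane y = 0.
- press_lever (a joint): Angle of the press lever in rad: 0 at rest (arm pointing 0.6 rad above level, towards frame_corner's +y), growing as its handle is pulled down, 0.9 at the lower stop. A spring pushes it back up: about 4 N at the handle at rest, rising to about 13 N at the lower stop; let go low down, it flies back.
- lever_grip (a point): Middle of the lever's round wooden handle, 22 mm thick, 85 mm long, level along frame_corner's x, fixed to the steel arm at its +x end, free at the other. About 261 mm above the bench at rest, 115 mm at the lower stop. The arm is 55 mm to the +x side of this point.
- lever_pivot (a point): Point on the lever's hinge axis (which runs along frame_corner's x), square across from the handle's middle, 165 mm above the bench, at (50, 75, 165) mm in frame_corner. The handle's middle goes round it at a radius of 170 mm. Axes as frame_corner.
- square: Loose steel square, about 0.65 kg: two legs 120 mm long, 30 wide, 12 thick, outer edges at x = +55 mm and y = +55 mm, free ends at -65 mm; a brace between them carries an upright wooden handle block, top 66 mm above the bench, 46 mm long along the diagonal (+x +y), 28 mm wide across it. Origin: under the handle's centre, at the underside. Seated, its axes match frame_corner's. Friction 0.2 to 0.3.
- square_heel (a point): The outer corner of the square where the two outer edges meet, at its underside, (55, 55, 0) mm in the square's frame. It goes into the inside corner of the bars.
- hammer: Bystander: hammer with wooden handle, 280 mm long, lying on the bench.
- rivet_tin: Bystander: round open metal tin, 80 mm wide, 55 mm high. Origin under its centre.
- cold_chisel: Bystander: steel chisel lying on the bench, 175 mm long, 16 mm thick.
Things that resemble listed ones, but are neither listed nor needed, are in the scene too. There is more than one size of the square; the one meant has the size given above.

How it is judged:
On the way, in this order (a step that is already met when the one before it is completed fails the run):
1. the press lever is pulled down to its stop (at least 0.83 of 0.9 rad) (value of joint press_lever above 0.83 rad), for 0.1 s.
2. the lever is back up at rest (within 0.08 rad) (value of joint press_lever below 0.08 rad), for 0.2 s.
3. the square is pressed into the corner, flush with both bars (contact force between square and cross_bar above 2 N and contact force between square and side_bar above 2 N and x of square_heel in the frame of frame_corner between -0.003 and 0.004 m and y of square_heel in the frame of frame_corner between -0.003 and 0.004 m and z of square_heel in the frame of frame_corner below 0.004 m and angle between the x axis of square and the x axis of frame_corner, either way round below 0.02 rad and angle between square's own z axis and vertical below 0.04 rad and x of square in the frame of frame_corner below -0.03 m and y of square in the frame of frame_corner below -0.03 m), for 0.3 s.
At the end, for the whole second after the job is handed in: Robot still grips the square, at rest and flat on the bench (tilt under 0.04 rad, within 4 mm), its heel within 3 mm of the inside corner along both bars, turned at most 0.02 rad from the bars, pressing each bar with over 2 N; press lever at rest (within 0.08 rad) (all of step 3 and contact force between the fingers and square above 2 N and value of joint press_lever below 0.08 rad and linear speed of square below 0.02 m/s); the arm keeps its last pose, push and grip.
It fails at once if the lever flies back (faster than 1.5 rad/s upwards) (velocity of joint press_lever below -1.5 rad/s).
It fails at once if the hammer is moved more than 30 mm (distance of hammer from where it was at the start of the episode above 0.03 m).
It fails at once if the rivet_tin is moved more than 30 mm (distance of rivet_tin from where it was at the start of the episode above 0.03 m).
It fails at once if the cold_chisel is moved more than 30 mm (distance of cold_chisel from where it was at the start of the episode above 0.03 m).
It also fails if it takes over 72 s, if anything falls off the work surface, if the arm or the gripper's body presses on something with over 40 N, if the wrist force passes 120 N, or if a joint passes its speed limit or range.

## Working session

There is one attempt and no reset: what is moved stays moved. The work goes in short steps, Python scripts to look and compute and a tool call to move; the robot and the scene stay as the last step left them, time stands still between calls to the robot, and variables do not carry over. Pictures are saved under pics/ and viewed, about 8 in all and at most 12, crops included, and the job is handed in when it is done.

Besides the shell and the picture viewer there is one more tool, called after "Call:" as name([rows], argument=value, ...), one row to a line, values as JSON. jog_arm: Moves the arm, as the interface text tells. Its arguments: {"type":"object","properties":{"targets":{"type":"array","items":{"type":"array"}},"grip_force":{"type":"number"}},"required":["targets"]}

```bash
mkdir -p pics; cat > h.py <<'E'
import numpy as np, cv2
from scipy.spatial.transform import Rotation as R
from station import ctrl, optics
def grab(n):
    o=ctrl.get_obs(); c=optics.camera(n)
    if n!='wrist':
        np.savez(f'{n}.npz',**c)
    return o,c
def pts(c):
    K=np.array(c['camera_matrix']);z=c['range_z'];v,u=np.mgrid[:z.shape[0],:z.shape[1]]
    P=np.stack([(u-K[0,2])/K[0,0]*z,-(v-K[1,2])/K[1,1]*z,-z],-1)
    M=np.linalg.inv(c['world_to_cam']); return P@M[:3,:3].T+M[:3,3]
def ray(c,u,v,h):
    K=np.array(c['camera_matrix']);M=np.linalg.inv(c['world_to_cam'])
    d=M[:3,:3]@np.array([(u-K[0,2])/K[0,0],-(v-K[1,2])/K[1,1],-1]);o=M[:3,3]
    return o+d*(h-o[2])/d[2]
E
python3 - <<'E'
from h import *
for n in('top','side'):
    o,c=grab(n); cv2.imwrite(f'pics/{n}0.png',c['img'][...,::-1]); print(n,np.round(c['camera_matrix'],1).tolist(),np.round(np.linalg.inv(c['world_to_cam']),3).tolist(), [k for k in c])
print(o)
E
```

```text
top [[431.3, 0.0, 286.9], [0.0, 431.3, 208.8], [0.0, 0.0, 1.0]] [[-0.021, 0.999, -0.036, 0.456], [-1.0, -0.021, 0.001, -0.068], [0.0, 0.036, 0.999, 1.379], [0.0, 0.0, 0.0, 1.0]] ['img', 'range_z', 'camera_matrix', 'world_to_cam']
side [[531.1, 0.0, 269.4], [0.0, 531.1, 197.1], [0.0, 0.0, 1.0]] [[0.928, 0.205, -0.312, 0.073], [-0.373, 0.536, -0.757, -1.176], [0.012, 0.819, 0.574, 1.013], [0.0, 0.0, 0.0, 1.0]] ['img', 'range_z', 'camera_matrix', 'world_to_cam']
{'time_s': 0.05, 'qpos': array([ 1.04539981e+00,  3.00469356e-01,  1.52157889e+00,  1.99559523e-05,
        1.32068585e+00, -6.66097483e-02]), 'joint_vel': array([ 0.00165443, -0.00070025, -0.00044772,  0.00029847,  0.00181168,
        0.0010812 ]), 'tau': array([ 6.83366907e-04, -5.33210242e+01, -3.53709733e+01,  7.10309856e-02,
        2.35387345e-02, -2.52085533e-05]), 'ee_pos': array([0.24345758, 0.49291823, 0.2238882 ]), 'eef_rot': array([-1.57070106e+00,  1.13763095e-03,  1.11200466e+00]), 'force': array([-0.39965085,  0.12565424,  0.02010076]), 'moment': array([-0.00087369, -0.00794663, -0.01666571]), 'grip_width': 0.09429260891881917}
```

View pics/top0.png

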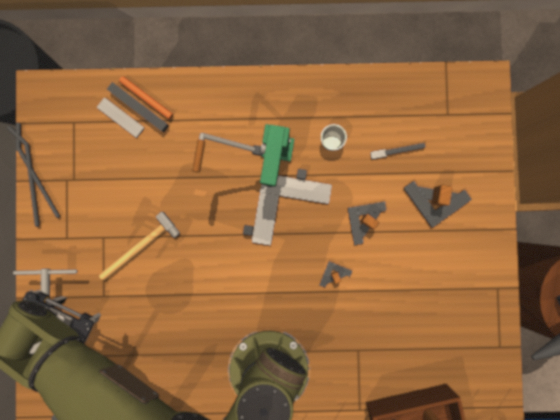

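View pics/side0.png

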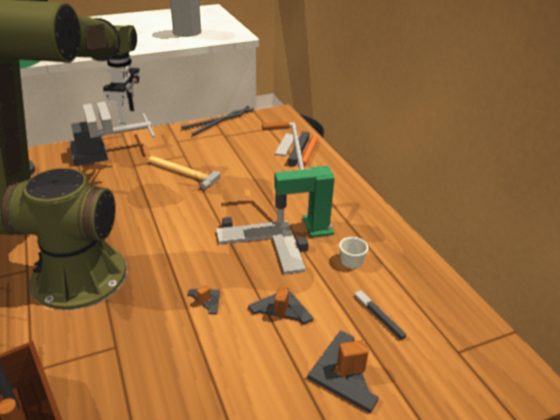

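Top view: three squares of different sizes, at (437,200), (368,222) and (336,274). The press head is at (272,155), the lever handle runs from (200,137) to (197,170), and the bars meet near (272,185). The decoys are the big and small squares, plus the orange bar at (145,97), which resembles the lever handle. I'll measure sizes next.

```bash
cat > m.py <<'E'
from h import *
c=dict(np.load('top.npz')); P=pts(c); z=P[...,2]; im=c['img'].astype(int)
hsv=cv2.cvtColor(c['img'],cv2.COLOR_RGB2HSV)
print('bench z',np.round(np.median(z[250:300,430:480]),4))
# raised things, per square
def blob(u0,u1,v0,v1,lo,hi):
    m=np.zeros(z.shape,np.uint8); m[v0:v1,u0:u1]=((z>lo)&(z<hi))[v0:v1,u0:u1]; return m
for nm,b in dict(big=(400,475,178,232),mid=(342,392,198,250),small=(315,356,258,292)).items():
    s=np.s_[b[2]:b[3],b[0]:b[1]]
    dark=(hsv[s][...,2]<110)&(hsv[s][...,1]<130); org=(hsv[s][...,1]>150)&(z[s]>0.025)
    q=P[s][dark]; h=P[s][org]
    r=cv2.minAreaRect((q[:,:2]*1000).astype(np.float32))
    print(nm,dark.sum(),org.sum(),'leg z',np.round(np.median(q[:,2]),4),'rect',np.round(r[0]),np.round(r[1]),round(r[2],1),'handle',np.round(h.mean(0),4) if len(h) else 0,'top',np.round(np.percentile(h[:,2],90),4) if len(h) else 0)
    top=h[h[:,2]>np.percentile(h[:,2],90)-.006]; rr=cv2.minAreaRect((top[:,:2]*1000).astype(np.float32)); print('  top',np.round(top.mean(0),4),np.round(rr[0]),np.round(rr[1]),round(rr[2],1))
# bars: z 14mm, light grey
g=(hsv[...,1]<70)&(hsv[...,2]>110)&(abs(z-.014)<.008); g[:,:245]=0;g[:,340:]=0;g[:170]=0;g[250:]=0
vis=c['img'][...,::-1].copy(); vis[g]=(255,0,255)
for n,k in (('cross',(np.arange(560)>283)[None,:]),('side',(np.arange(420)>195)[:,None])):
    q=P[g&k]; print(n,len(q),np.round(q.mean(0),4)); r=cv2.minAreaRect((q[:,:2]*1000).astype(np.float32)); print(np.round(cv2.boxPoints(r)).tolist(),np.round(r[1]),round(r[2],2))
# lever handle
m=(z>.22)&(z<.30); m[:,:185]=0;m[:,215:]=0;m[:128]=0;m[180:]=0
m&=hsv[...,1]>120
q=P[m]; print('lever handle',len(q),np.round(q.mean(0),4),np.round(q.min(0),3),np.round(q.max(0),3)); vis[m]=(255,0,255)
a=cv2.resize(vis[110:290,180:480],None,fx=2.6,fy=2.6,interpolation=cv2.INTER_NEAREST); cv2.imwrite('pics/crop1.png',a)
E
python3 m.py
```

```text
bench z -0.0
big 1161 325 leg z 0.0152 rect [ 514. -358.] [575. 139.] 87.7 handle [ 0.5332 -0.5244  0.1175] top 0.0881
  top [ 0.5319 -0.5186  0.1532] [ 512. -316.] [ 59. 504.] 6.0
mid 651 159 leg z 0.0116 rect [ 436. -233.] [112. 313.] 12.7 handle [ 0.4595 -0.3056  0.138 ] top 0.0701
  top [ 0.4601 -0.2982  0.1854] [ 466. -206.] [274.  39.] 86.3
small 265 67 leg z 0.0079 rect [ 344. -140.] [251.  87.] 51.9 handle [ 0.303  -0.2038  0.1437] top 0.0484
  top [ 0.3056 -0.2018  0.1664] [ 370. -151.] [237.  22.] 38.6
cross 861 [ 0.5641 -0.1321  0.0142]
[[521.0, -199.0], [579.0, -210.0], [608.0, -62.0], [550.0, -51.0]] [151.  60.] 78.95
side 1042 [ 0.4833 -0.0232  0.0141]
[[391.0, -197.0], [543.0, -201.0], [548.0, 40.0], [396.0, 44.0]] [241. 152.] 88.77
lever handle 274 [0.6392 0.158  0.2695] [0.598 0.142 0.257] [0.683 0.175 0.278]
```

View pics/crop1.png

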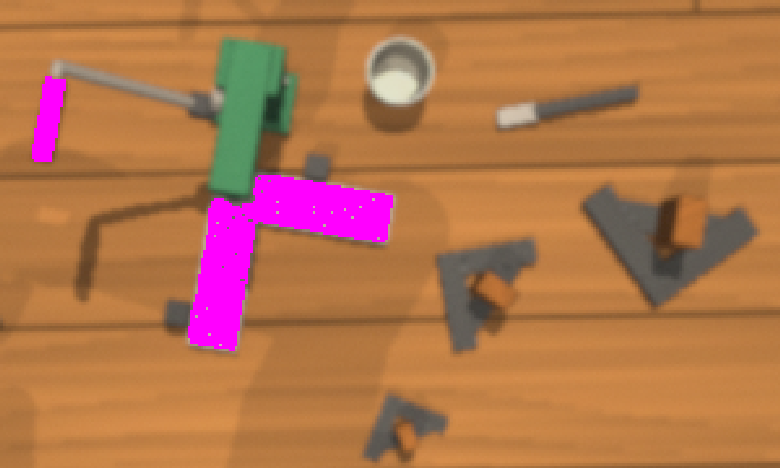

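The mid square at (368,222) has legs 11.6 mm thick and its handle top near 66 mm, so it is the one meant (the others read 15 mm and 8 mm). Next I'll fit the frame and the square precisely by casting rays onto known heights.

```bash
cat > m2.py <<'E'
from h import *
from scipy.optimize import least_squares
def onplane(c,m,h):
    v,u=np.nonzero(m); return np.array([ray(c,a,b,h)[:2] for a,b in zip(u,v)])
def edgepts(c,m,h):
    m=cv2.morphologyEx(m.astype(np.uint8),cv2.MORPH_OPEN,np.ones((2,2)))
    cs,_=cv2.findContours(m,cv2.RETR_EXTERNAL,cv2.CHAIN_APPROX_NONE); k=max(cs,key=cv2.contourArea)[:,0]
    return np.array([ray(c,a,b,h)[:2] for a,b in k]),k
def line(q,n0):  # normal,offset robust
    for _ in range(4):
        l=cv2.fitLine(q.astype(np.float32),cv2.DIST_HUBER,0,1e-4,1e-4).ravel(); n=np.array([-l[1],l[0]]); n*=np.sign(n@n0)
        d=(q-l[2:])@n; q=q[abs(d)<max(.0015,2*d.std())]
    return n,n@l[2:],len(q)
if __name__=='__main__':
    c=dict(np.load('top.npz')); hsv=cv2.cvtColor(c['img'],cv2.COLOR_RGB2HSV); z=pts(c)[...,2]; H,W=z.shape; uu,vv=np.meshgrid(range(W),range(H))
    pxh=.5*(1.36/431)  # half pixel outward
    g=(hsv[...,1]<70)&(hsv[...,2]>110)&(abs(z-.014)<.008)&(uu>245)&(uu<340)&(vv>170)&(vv<250)
    q,k=edgepts(c,g,.014)
    yaw0=np.radians(-8.)  # guess from crop: side bar leans; refined below
    # cross bar: inner face faces image-down; outer face up ; side bar: inner faces right, outer left
    out={}
    for nm,sel in dict(cin=(k[:,0]>288)&(k[:,0]<322)&(k[:,1]>192),cout=(k[:,0]>285)&(k[:,0]<325)&(k[:,1]<190),sin=(k[:,1]>203)&(k[:,1]<236)&(k[:,0]>266),sout=(k[:,1]>195)&(k[:,1]<236)&(k[:,0]<264)).items():
        n,o,N=line(q[sel],[1,0] if nm[0]=='c' else [0,1]); out[nm]=(n,o); a=np.arctan2(n[1],n[0])-(0 if nm[0]=='c' else np.pi/2); print(nm,N,'yaw',round(a,4),'off',round(o,4))
    yaw=np.mean([np.arctan2(out[t][0][1],out[t][0][0])-s for t,s in(('cin',0),('cout',0),('sin',np.pi/2),('sout',np.pi/2))])
    ex=np.array([np.cos(yaw),np.sin(yaw)]);ey=np.array([-ex[1],ex[0]])
    mid={t:np.median  for t in()} 
    C=lambda a,b:np.linalg.solve(np.array([out[a][0],out[b][0]]),[out[a][1],out[b][1]])
    ci,co=C('cin','sin'),C('cout','sout'); print('inner',ci,'outer',co,'diff in frame',(co-ci)@ex,(co-ci)@ey)
    corner=(ci+co)/2-30*1e-3*(ex+ey); print('yaw',yaw,'corner',corner)
    lev=lambda x,y:corner+ex*x+ey*y
    print('lever grip rest',lev(.05,.215),'lower',lev(.05,.237))
    m=(z>.22)&(z<.30)&(hsv[...,1]>120)&(uu>185)&(uu<215)&(vv>128)&(vv<180)
    p=pts(c)[m]; print('handle meas mean',np.median(p,0)); r=p[:,:2]-corner; print('in frame: x',np.percentile(r@ex,[2,98]),'y',np.percentile(r@ey,[2,50,98]))
    # square
    dk=((hsv[...,2]<110)&(hsv[...,1]<130)&(uu>342)&(uu<390)&(vv>198)&(vv<250)); q,k=edgepts(c,dk,.012)
    h=cv2.convexHull(k)[:,0]; print('hull px',h.tolist())
    org=(hsv[...,1]>150)&(abs(z-.066)<.006)&(uu>342)&(uu<392)&(vv>198)&(vv<250)
    t,_=edgepts(c,org,.066); rr=cv2.minAreaRect((t*1000).astype(np.float32)); print('handle top rect mm',rr, org.sum(), 'px',[np.nonzero(org)[1].mean(),np.nonzero(org)[0].mean()])
    # outer edges: image left (y+) and image top (x+)
    for nm,sel,n0,s in(('y+',(k[:,0]<358)&(k[:,1]>212)&(k[:,1]<240),[0,1],np.pi/2),('x+',(k[:,1]<214)&(k[:,0]>353)&(k[:,0]<382),[1,0],0)):
        qq=q[sel]; 
        if nm=='y+': # leftmost per row
            qq=np.array([q[sel&(k[:,1]==b)][np.argmin(k[sel&(k[:,1]==b),0])] for b in np.unique(k[sel,1])])
        else: qq=np.array([q[sel&(k[:,0]==a)][np.argmin(k[sel&(k[:,0]==a),1])] for a in np.unique(k[sel,0])])
        n,o,N=line(qq,n0); print(nm,N,'yaw',np.arctan2(n[1],n[0])-s,o); out[nm]=(n,o)
    hl=C('x+','y+'); ys=np.mean([np.arctan2(out['x+'][0][1],out['x+'][0][0]),np.arctan2(out['y+'][0][1],out['y+'][0][0])-np.pi/2])
    sx=np.array([np.cos(ys),np.sin(ys)]);sy=np.array([-sx[1],sx[0]]); hl=hl+pxh*(sx+sy); cen=hl-.055*(sx+sy); print('square yaw',ys,'heel',hl,'centre',cen)
E
python3 m2.py
```

```text
cin 33 yaw -0.1869 off 0.5475
cout 39 yaw -0.1987 off 0.6044
sin 31 yaw -0.1859 off 0.0587
sout 36 yaw -0.2123 off 0.1258
inner [ 0.5489288  -0.04357129] outer [ 0.61571926 -0.00400688] diff in frame 0.057810143 0.05181019
yaw -0.19593129 corner [ 0.5470576  -0.04737468]
lever grip rest [0.6379572  0.15377767] lower [0.64224017 0.17535675]
handle meas mean [0.63930344 0.15773368 0.26969181]
in frame: x [0.01034876 0.09072693] y [0.2103792  0.21913427 0.23086312]
hull px [[384, 204], [385, 207], [385, 210], [362, 243], [358, 244], [356, 244], [352, 233], [349, 211], [349, 210], [353, 209], [374, 205], [381, 204]]
handle top rect mm ((457.2821350097656, -324.2461242675781), (45.45716094970703, 27.665042877197266), 53.13066482543945) 127 px [np.float64(370.0787401574803), np.float64(221.3228346456693)]
y+ 24 yaw 0.13946378 -0.33498955
x+ 28 yaw 0.16204448 0.44693422
square yaw 0.15075412 heel [ 0.4980903 -0.2667434] centre [ 0.4519742  -0.32937968]
```

```bash
cat > go.py <<'E'
import sys
from h import *
def go(x,y,z,yaw=None):
    o=ctrl.get_obs(); M=R.from_euler('xyz',o['eef_rot']).as_matrix(); d=M.T@(np.array([x,y,z])-o['ee_pos'])*100
    cy=np.arctan2(M[1,0],M[0,0]); t=0 if yaw is None else -((yaw-cy+np.pi/2)%np.pi-np.pi/2)
    print('now',np.round(o['ee_pos'],4),'yaw',round(cy,4),'shift cm',np.round(d,2),'turn',round(t,4),'q',np.round(o['qpos'],2),'F',np.round(o['force'],1),'w',round(o['grip_width'],4),'t',o['time_s'])
if __name__=='__main__': go(*map(float,sys.argv[1:]))
E
python3 go.py 0.638 0.156 0.335 1.375
```

```text
now [0.2435 0.493  0.224 ] yaw 1.112 shift cm [-12.75 -11.09 -50.29] turn -0.263 q [ 1.05  0.3   1.52 -0.    1.32 -0.07] F [-0.1 -0.2  0.2] w 0.0942 t 0.1
```

Call:
jog_arm([
  [1.4,[0,-5,0],0],
  [1.4,[-1.5,-10,-3],0],
  [1.4,[-3,-11.1,-8],-0.05],
  [1.4,[-4,-11.1,-13],-0.1],
  [1.4,[-5,-11.1,-18],-0.15],
  [1.4,[-6,-11.1,-23],-0.2],
  [1.4,[-7,-11.1,-28],-0.263],
  [1.4,[-8.4,-11.1,-33],-0.263],
  [1.4,[-9.6,-11.1,-38],-0.263],
  [1.4,[-11,-11.1,-43],-0.263],
])

```text
time_s: 1.1
ee_pos: [0.5669, 0.2154, 0.3351]
eef_rot: [-1.57, 0.0, 1.375]
force: [-0.9, 0.6, -0.6]
grip_width: 0.0174
```

```bash
python3 go.py 0.638 0.156 0.335 1.375
```

```text
now [0.5669 0.2154 0.3351] yaw 1.375 shift cm [-4.45  0.01 -8.13] turn -0.0 q [ 0.3   0.38  1.16  0.    1.6  -1.07] F [-0.9  0.6 -0.6] w 0.0174 t 1.1
```

Call:
jog_arm([
  [1.4,[-1.5,0,-3.5],0],
  [1.4,[-3,0,-6.5],0],
  [1.4,[-3,0,-6.5],0],
  [1.4,[-3,0,-6.5],0],
])

```text
time_s: 1.5
ee_pos: [0.6237, 0.1747, 0.3346]
eef_rot: [-1.569, 0.0, 1.374]
force: [-0.0, 0.4, 0.0]
grip_width: 0.014
```

```bash
python3 go.py 0.638 0.156 0.3 1.375; python3 - <<'E'
from h import *
for n in('top','side'):
    o,c=grab(n); cv2.imwrite(f'pics/{n}1.png',cv2.resize(c['img'][90:200,150:330][...,::-1],None,fx=4,fy=4) if n=='top' else cv2.resize(c['img'][60:260,200:380][...,::-1],None,fx=3,fy=3))
E
```

```text
now [0.6237 0.1747 0.3346] yaw 1.3741 shift cm [-1.55  3.46 -1.77] turn -0.0009 q [ 0.22  0.49  1.02  0.    1.64 -1.16] F [-0.   0.4  0. ] w 0.014 t 1.5
```

View pics/side1.png

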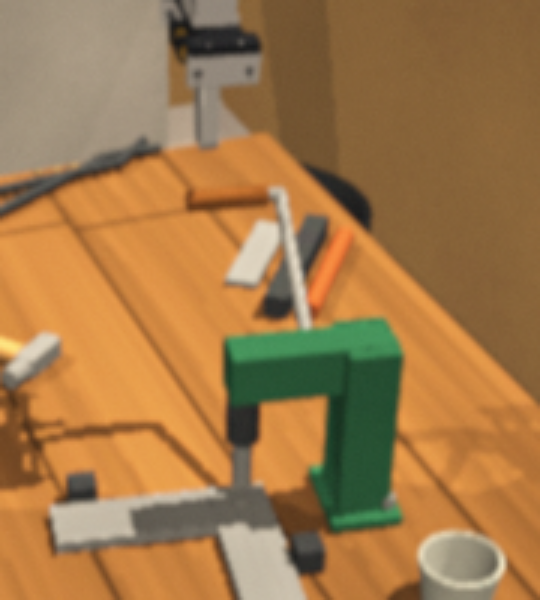

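Call:
jog_arm([
  [1.4,[-1.5,0,-1.8],0],
  [1.4,[-1.5,2,-1.8],0],
  [1.4,[-1.5,3.5,-1.8],0],
  [1.4,[-1.5,3.5,-1.8],0],
  [1.4,[-1.5,3.5,-1.8],0],
])

```text
time_s: 2.1
ee_pos: [0.6379, 0.1575, 0.3014]
eef_rot: [-1.571, -0.0, 1.376]
force: [-0.0, 0.2, 0.2]
grip_width: 0.0142
```

```bash
python3 go.py 0.638 0.157 0.285 1.375; python3 - <<'E'
from h import *
o,c=grab('side'); cv2.imwrite('pics/side2.png',cv2.resize(c['img'][60:160,230:330][...,::-1],None,fx=6,fy=6))
E
```

```text
now [0.6379 0.1575 0.3014] yaw 1.376 shift cm [-0.05  1.64 -0.02] turn 0.001 q [ 0.19  0.51  1.05  0.    1.58 -1.19] F [-0.   0.2  0.2] w 0.0142 t 2.1
```

View pics/side2.png

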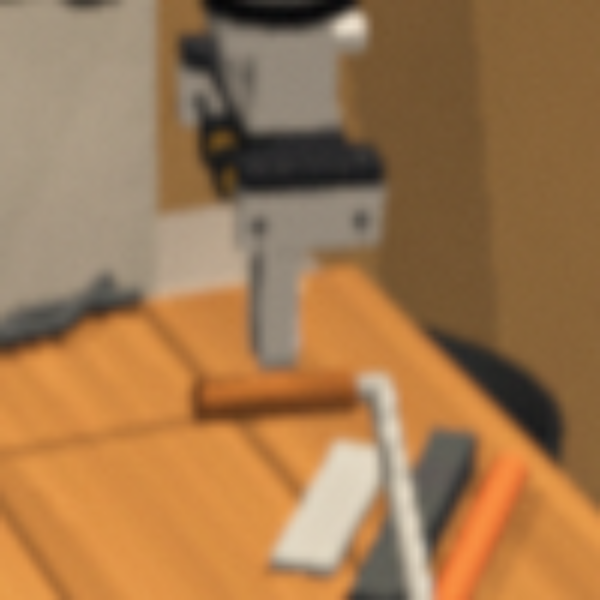

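The fingers sit straight above the middle of the handle. I'll come down to contact, then follow the arc.

Call:
jog_arm([
  [1.4,[0,0.8,0],0],
  [1.4,[0,1.4,0],0],
  [1.4,[0.3,2.0,0],0],
  [1.4,[0.6,2.6,0],0],
  [1.4,[0.6,2.6,0],0],
  [1.4,[0.6,2.6,0],0],
], grip_force=30)

```text
time_s: 2.75
ee_pos: [0.64, 0.165, 0.2767]
eef_rot: [-1.575, -0.005, 1.377]
force: [1.1, 11.0, 13.1]
grip_width: 0.0143
```

Call:
jog_arm([
  [1.4,[-0.3,0,0],0],
  [1.4,[-0.3,0,0],0],
  [1.4,[-0.3,0,0],0],
])

```text
time_s: 3.05
ee_pos: [0.6397, 0.1636, 0.2782]
eef_rot: [-1.577, -0.009, 1.378]
force: [2.5, 20.7, 18.2]
grip_width: 0.0143
```

Call:
jog_arm([
  [1.4,[0.3,0,0],0],
  [1.4,[0.6,0,0],0],
  [1.4,[0.7,0,0],0],
  [1.4,[0.7,0,0],0],
])

```text
time_s: 3.45
ee_pos: [0.6404, 0.167, 0.2753]
eef_rot: [-1.572, -0.001, 1.375]
force: [-1.4, 1.5, 6.7]
grip_width: 0.014
```

Call:
jog_arm([
  [1.4,[0.45,0.85,0],0],
  [1.4,[0.85,1.7,0],0],
  [1.4,[1.15,2.5,0],0],
  [1.4,[1.45,3.3,0],0],
  [1.4,[1.65,4.1,0],0],
  [1.4,[1.85,4.95,0],0],
  [1.4,[2.0,5.8,0],0],
  [1.4,[2.1,6.65,0],0],
  [1.4,[2.1,6.65,0],0],
  [1.4,[2.1,6.65,0],0],
])

```text
time_s: 4.45
ee_pos: [0.645, 0.188, 0.2094]
eef_rot: [-1.574, -0.002, 1.376]
force: [1.3, 3.1, 9.6]
grip_width: 0.0141
```

Call:
jog_arm([
  [1.4,[0.05,0.85,0],0],
  [1.4,[0.1,1.7,0],0],
  [1.4,[0.05,2.55,0],0],
  [1.4,[0.0,3.4,0],0],
  [1.4,[-0.1,4.2,0],0],
  [1.4,[-0.25,5.0,0],0],
  [1.4,[-0.45,5.9,0],0],
  [1.4,[-0.65,6.7,0],0],
  [1.4,[-0.65,6.8,0],0],
  [1.4,[-0.65,6.8,0],0],
])

```text
time_s: 5.45
ee_pos: [0.6441, 0.1815, 0.1419]
eef_rot: [-1.575, -0.003, 1.375]
force: [1.2, 3.8, 13.5]
grip_width: 0.0143
```

Call:
jog_arm([
  [1.4,[-0.05,0.3,0],0],
  [1.4,[-0.05,0.5,0],0],
  [1.4,[-0.05,0.5,0],0],
  [1.4,[-0.05,0.5,0],0],
])

```text
time_s: 5.85
ee_pos: [0.6444, 0.1811, 0.1402]
eef_rot: [-1.577, -0.003, 1.375]
force: [-8.3, 0.2, 34.0]
grip_width: 0.0144
```

Force jumped from 13.5 to 34 N with almost no travel, so the lever is at its stop. Now I'll ease it back up.

Call:
jog_arm([
  [1.4,[0.05,-0.3,0],0],
  [1.4,[0.05,-0.6,0],0],
  [1.4,[0.3,-1.4,0],0],
  [1.4,[0.45,-2.2,0],0],
  [1.4,[0.55,-3.0,0],0],
  [1.4,[0.7,-3.8,0],0],
  [1.4,[0.75,-4.6,0],0],
  [1.4,[0.8,-5.4,0],0],
  [1.4,[0.85,-6.2,0],0],
  [1.4,[0.8,-7.0,0],0],
])

```text
time_s: 6.85
ee_pos: [0.6449, 0.1881, 0.2063]
eef_rot: [-1.573, -0.0, 1.375]
force: [0.2, -1.2, 7.1]
grip_width: 0.0138
```

Call:
jog_arm([
  [1.4,[-0.1,-0.8,0],0],
  [1.4,[-0.25,-1.6,0],0],
  [1.4,[-0.45,-2.4,0],0],
  [1.4,[-0.65,-3.2,0],0],
  [1.4,[-0.9,-4.0,0],0],
  [1.4,[-1.25,-4.8,0],0],
  [1.4,[-1.6,-5.5,0],0],
  [1.4,[-1.9,-6.2,0],0],
  [1.4,[-2.25,-6.8,0],0],
  [1.4,[-2.55,-7.3,0],0],
])

```text
time_s: 7.85
ee_pos: [0.6399, 0.1632, 0.2791]
eef_rot: [-1.573, -0.001, 1.375]
force: [2.2, 1.6, 5.3]
grip_width: 0.0141
```

Call:
jog_arm([
  [1.4,[-0.2,-0.3,0],0],
  [1.4,[-0.4,-0.6,0],0],
  [1.4,[-0.5,-0.9,0],0],
  [1.4,[-0.5,-1.3,0],0],
  [1.4,[-0.5,-2,0],0],
  [1.4,[-0.5,-3,0],0],
  [1.4,[-0.5,-4,0],0],
])

```text
time_s: 8.55
ee_pos: [0.6386, 0.1583, 0.3187]
eef_rot: [-1.571, 0.0, 1.375]
force: [-0.5, 0.4, -0.2]
grip_width: 0.0139
```

```bash
python3 go.py 0.455 -0.326 0.25 -0.64; python3 - <<'E'
from h import *
c=optics.camera('side'); z=pts(c); im=cv2.cvtColor(c['img'],cv2.COLOR_RGB2HSV)
m=(im[...,1]>120)&(z[...,2]>.2)&(z[...,2]<.3); m[:,:255]=0; m[:,300:]=0; m[:110]=0
print('handle z',m.sum(),np.median(z[m],0),np.percentile(z[m][:,2],[5,95]))
E
```

```text
now [0.6386 0.1583 0.3187] yaw 1.3751 shift cm [-51.08   6.87   8.59] turn -1.1265 q [ 0.19  0.51  1.01  0.    1.62 -1.19] F [-0.5  0.4 -0.2] w 0.0139 t 8.55
handle z 341 [0.62054198 0.14520548 0.25673792] [0.2005052  0.27119202]
```

Call:
jog_arm([
  [6,[-4,0,0.6],0.15],
  [6,[-8.5,0,1.3],0.3],
  [6,[-13,0,2],0.45],
  [6,[-17.5,0,2.7],0.6],
  [6,[-22,0,3.5],0.75],
  [6,[-26.5,0,4.3],0.9],
  [6,[-31,0,5],1.05],
  [6,[-35.5,0,5.8],1.2],
  [6,[-40,0,6.6],1.35],
  [6,[-44,0,7.3],1.5],
])

```text
time_s: 9.6
ee_pos: [0.4804, -0.261, 0.3184]
eef_rot: [-1.571, -0.001, -0.132]
force: [-0.0, -0.1, -0.2]
grip_width: 0.0601
```

```bash
python3 go.py 0.455 -0.326 0.25 -0.641
```

```text
now [ 0.4804 -0.261   0.3184] yaw -0.1316 shift cm [-1.67  6.84 -6.78] turn 0.5094 q [-0.56  0.24  1.38 -0.    1.52 -0.43] F [-0.  -0.1 -0.2] w 0.0601 t 9.6
```

Call:
jog_arm([
  [6,[-0.5,1.5,-2],0.14],
  [6,[-1,3,-4],0.28],
  [6,[-1.4,4.5,-6],0.42],
  [6,[-1.6,6,-6.6],0.51],
  [6,[-1.6,6.8,-6.6],0.51],
  [6,[-1.6,6.8,-6.6],0.51],
  [6,[-1.6,6.8,-6.6],0.51],
])

```text
time_s: 10.3
ee_pos: [0.4577, -0.3223, 0.2507]
eef_rot: [-1.571, -0.001, -0.632]
force: [0.5, -0.4, 0.3]
grip_width: 0.0598
```

```bash
python3 - <<'E'
from h import *
o,c=grab('wrist'); print(o['ee_pos'],o['eef_rot'],np.round(c['camera_matrix'],1).tolist(),np.round(c['mount'],3).tolist())
np.savez('wrist.npz',ee=o['ee_pos'],rot=o['eef_rot'],**c)
cv2.imwrite('pics/w1.png',c['img'][...,::-1])
E
```

```text
[ 0.45774075 -0.32225255  0.25074418] [-1.57077535e+00 -8.21539299e-04 -6.32113825e-01] [[325.2, 0.0, 273.9], [0.0, 325.2, 204.2], [0.0, 0.0, 1.0]] [[1.0, -0.001, 0.001, 0.0], [0.001, 0.243, -0.97, -0.16], [0.001, 0.97, 0.243, 0.071], [0.0, 0.0, 0.0, 1.0]]
```

View pics/w1.png

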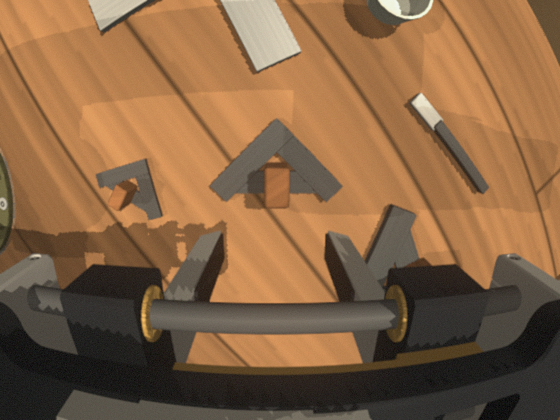

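```bash
cat > w.py <<'E'
from h import *
def wray(c,ee,rot,u,v,h):
    K=c['camera_matrix']; a=(np.asarray(u,float)-K[0,2])/K[0,0]; b=(np.asarray(v,float)-K[1,2])/K[1,1]
    r=np.hypot(a,b); s=np.where(r>1e-9,np.sin(r)/np.maximum(r,1e-9),1)
    d=np.stack([a*s,-b*s,-np.cos(r)],-1); T=R.from_euler('xyz',rot).as_matrix(); M=c['mount']
    d=d@M[:3,:3].T@T.T; o=T@M[:3,3]+ee; return (o+d*((h-o[2])/d[...,2])[...,None])[...,:2]
if __name__=='__main__':
    c=dict(np.load('wrist.npz')); ee,rot=c['ee'],c['rot']
    from m2 import line
    g=cv2.cvtColor(c['img'],cv2.COLOR_RGB2HSV); vv,uu=np.mgrid[:420,:560]
    org=((g[...,1]>110)&(uu>258)&(uu<296)&(vv>158)&(vv<214)).astype(np.uint8)
    sq=((g[...,1]<105)&(g[...,2]<150)&(uu>205)&(uu<348)&(vv>112)&(vv<202)).astype(np.uint8)
    bar=((g[...,1]<90)&(g[...,2]>120)&(uu>215)&(uu<305)&(vv<75)).astype(np.uint8)
    def ct(m): return max(cv2.findContours(m,0,1)[0],key=cv2.contourArea)[:,0]
    k=ct(sq); h={}
    for nm,sel,n0,s in(('y+',(k[:,0]>222)&(k[:,0]<270)&(k[:,1]<0.0+190-(k[:,0]-213)*1.06+10),[0,1],np.pi/2),('x+',(k[:,0]>288)&(k[:,0]<333)&(k[:,1]<120+(k[:,0]-279)*1.1+10),[1,0],0)):
        p=wray(c,ee,rot,k[sel,0],k[sel,1],.012); n,o,N=line(p,n0); h[nm]=(n,o); print(nm,N,'yaw',np.arctan2(n[1],n[0])-s,o)
    A=np.array([h['x+'][0],h['y+'][0]]); heel=np.linalg.solve(A,[h['x+'][1],h['y+'][1]])
    ys=(np.arctan2(A[0,1],A[0,0])+np.arctan2(A[1,1],A[1,0])-np.pi/2)/2; sx=np.array([np.cos(ys),np.sin(ys)]);sy=np.array([-sx[1],sx[0]])
    print('square yaw',ys,'heel',heel,'centre',heel-.055*(sx+sy))
    corners=np.array([[265.,165],[288,165],[289,207],[265.,207]]); p=wray(c,ee,rot,corners[:,0],corners[:,1],.066); print('handle top',p.mean(0),'sides',np.linalg.norm(np.diff(p,axis=0),axis=1))
    k=ct(bar); p=wray(c,ee,rot,k[:,0],k[:,1],.014)
    yaw=-.195; 
    for it in range(3):
        ex=np.array([np.cos(yaw),np.sin(yaw)]);ey=np.array([-ex[1],ex[0]]); 
        s=(p@ey>np.min(p@ey)+.006)&(k[:,1]>2); inn=p[s&(p@ex<np.median(p@ex))]; outp=p[s&(p@ex>np.median(p@ex))]
        a=line(inn,ex); b=line(outp,ex); yaw=(np.arctan2(a[0][1],a[0][0])+np.arctan2(b[0][1],b[0][0]))/2
    end=line(p[(p@ey<np.min(p@ey)+.003)],ey)
    print('cross inner',a,'outer',b,'yaw',yaw,'end',end)
    yaw=-.19;ex=np.array([np.cos(yaw),np.sin(yaw)]);ey=np.array([-ex[1],ex[0]]);end_in=np.linalg.solve(np.array([a[0],end[0]]),[a[1],end[1]]); print('corner est',end_in+.16*ey)
E
python3 w.py
```

```text
y+ 48 yaw 0.14569914 -0.33106354
x+ 45 yaw 0.15280373 0.46119142
square yaw 0.14925146 heel [ 0.50670886 -0.26025492] centre [ 0.4604987  -0.32282186]
handle top [ 0.46323097 -0.32018103] sides [0.02451761 0.04627478 0.02629264]
cross inner (array([ 0.982501  , -0.18625744], dtype=float32), np.float32(0.54999626), 64) outer (array([ 0.98260844, -0.18568982], dtype=float32), np.float32(0.6093461), 44) yaw -0.18706268 end (array([0.1867622, 0.9824051], dtype=float32), np.float32(-0.09753228), 46)
corner est [ 0.55237056 -0.04142342]
```

```bash
python3 go.py 0.462 -0.3215 0.042 -0.636
```

```text
now [ 0.4578 -0.3223  0.2509] yaw -0.6325 shift cm [ 0.26 20.89  0.31] turn 0.0035 q [-0.68  0.3   1.46  0.    1.38 -0.05] F [-0.  -0.2  0.4] w 0.06 t 10.35
```

Call:
jog_arm([
  [7,[0.25,4,0.3],0],
  [7,[0.25,8,0.3],0],
  [7,[0.25,12,0.3],0],
  [7,[0.25,15,0.3],0],
  [7,[0.25,18,0.3],0],
  [7,[0.25,20,0.3],0],
  [7,[0.25,20.9,0.3],0],
  [7,[0.25,20.9,0.3],0],
  [7,[0.25,20.9,0.3],0],
])

```text
time_s: 11.25
ee_pos: [0.4618, -0.322, 0.0423]
eef_rot: [-1.571, -0.002, -0.634]
force: [0.0, 0.1, 0.4]
grip_width: 0.0697
```

Call:
jog_arm([
  [2,[0,0,0],0],
  [2,[0,0,0],0],
  [2,[0,0,0],0],
  [2,[0,0,0],0],
  [2,[0,0,0],0],
  [2,[0,0,0],0],
  [2,[0,0,0],0],
  [2,[0,0,0],0],
], grip_force=50)

```text
time_s: 12.05
ee_pos: [0.4611, -0.3218, 0.041]
eef_rot: [-1.571, -0.0, -0.635]
force: [-0.3, -0.2, 1.4]
grip_width: 0.0277
```

```bash
python3 go.py 0.462 -0.3215 0.042 -0.636
```

```text
now [ 0.4611 -0.3218  0.041 ] yaw -0.6351 shift cm [ 0.05 -0.1   0.07] turn 0.0009 q [-0.67  0.54  1.64 -0.    0.96 -0.04] F [-0.3 -0.2  1.4] w 0.0277 t 12.05
```

Call:
jog_arm([
  [2,[0,-0.3,0],0],
  [2,[0,-0.5,0],0],
  [2,[-0.8,-0.5,-0.2],0.08],
  [2,[-1.6,-0.5,-0.4],0.16],
  [2,[-2.4,-0.5,-0.6],0.25],
  [2,[-3.2,-0.5,-0.9],0.337],
  [2,[-3.2,-0.5,-0.9],0.337],
  [2,[-3.2,-0.5,-0.9],0.337],
])

```text
time_s: 12.85
ee_pos: [0.4301, -0.31, 0.0459]
eef_rot: [-1.571, 0.0, -0.97]
force: [-0.1, 1.3, -8.0]
grip_width: 0.0281
```

```bash
python3 go.py 0.4727 -0.0964 0.046 -0.972
```

```text
now [ 0.4301 -0.31    0.0459] yaw -0.9695 shift cm [-1.52e+01 -1.00e-02  1.56e+01] turn 0.0025 q [-0.69  0.48  1.73 -0.    0.93  0.28] F [-0.1  1.3 -8. ] w 0.0281 t 12.85
```

Call:
jog_arm([
  [2,[-1.5,0,1.5],0],
  [2,[-3.5,0,3.5],0],
  [2,[-5.5,0,5.5],0],
  [2,[-7.5,0,7.5],0],
  [2,[-9.5,0,9.7],0],
  [2,[-11.5,0,11.8],0],
  [2,[-13.5,0,13.8],0],
  [2,[-15.0,0,15.3],0],
  [2,[-15.2,0,15.6],0],
  [2,[-15.2,0,15.6],0],
])

```text
time_s: 13.85
ee_pos: [0.4736, -0.0961, 0.046]
eef_rot: [-1.571, -0.0, -0.969]
force: [-0.0, -1.0, -7.7]
grip_width: 0.028
```

```bash
python3 go.py 0.4867 -0.0868 0.041 -0.972; python3 - <<'E'
from h import *
o,c=grab('wrist'); np.savez('wrist2.npz',ee=o['ee_pos'],rot=o['eef_rot'],**c)
cv2.imwrite('pics/w2.png',cv2.resize(c['img'][60:260,130:420][...,::-1],None,fx=2.7,fy=2.7))
E
```

```text
now [ 0.4736 -0.0961  0.046 ] yaw -0.9691 shift cm [-0.03  0.5   1.61] turn 0.0029 q [-0.28  0.39  1.87 -0.    0.88  0.69] F [-0.  -1.  -7.7] w 0.028 t 13.85
```

View pics/w2.png

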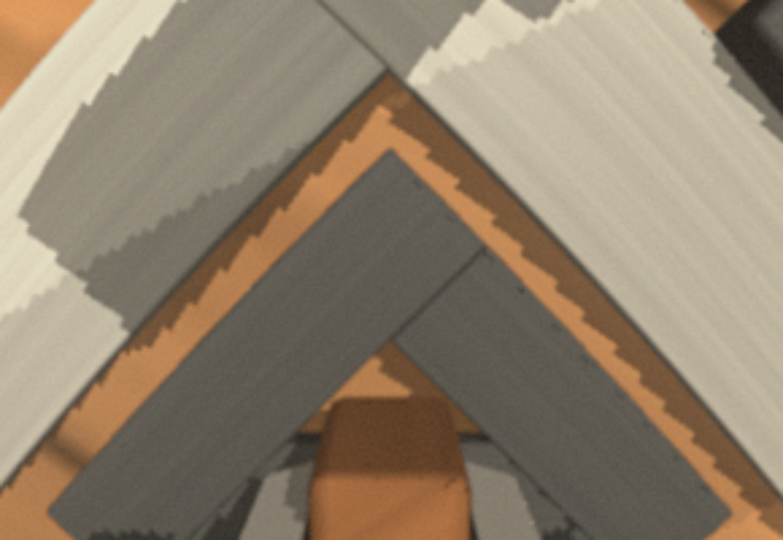

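Wrist crop: the heel at (392,150) and inner corner at (390,72) are in line, with edges nearly parallel. I'll compute the remaining gap and turn.

```bash
cat > gap.py <<'E'
from w import *
from m2 import line
import sys
c=dict(np.load(sys.argv[1])); ee,rot=c['ee'],c['rot']; hz=float(sys.argv[2])
im=cv2.cvtColor(c['img'],cv2.COLOR_RGB2GRAY).astype(float); hsv=cv2.cvtColor(c['img'],cv2.COLOR_RGB2HSV); sat=hsv[...,1]
def walk(P,Q,n,h,L=9):
    # along P->Q, take the strongest saturation step (wood/steel) along normal n
    out=[]
    for t in np.linspace(.1,.9,40):
        p=np.array(P)+t*(np.array(Q)-P); s=np.arange(-L,L+.1,.5)
        q=p+s[:,None]*n; v=cv2.remap(sat.astype(np.float32),q[:,0].astype(np.float32)[None],q[:,1].astype(np.float32)[None],1)[0]
        d=np.gradient(cv2.GaussianBlur(v[None],(5,1),1)[0]); i=np.argmax(abs(d)); out.append(q[i])
    out=np.array(out); return wray(c,ee,rot,out[:,0],out[:,1],h)
f=lambda x,y:(130+x/2.7,60+y/2.7)
r2=np.array([1,-1])/2**.5*-1; r1=np.array([1,1])/2**.5
res={}
for nm,P,Q,n,h,n0 in(('bar_y',f(375,90),f(60,425),r1,.014,[0,1]),('bar_x',f(405,90),f(760,465),r2,.014,[1,0]),('sq_y',f(380,162),f(60,500),r1,hz,[0,1]),('sq_x',f(404,162),f(725,505),r2,hz,[1,0])):
    a=line(walk(P,Q,n,h,5),n0); res[nm]=a; print(nm,a[2],'yaw',round(float(np.arctan2(a[0][1],a[0][0])-(np.pi/2 if nm[-1]=='y' else 0)),4),'off',a[1])
C=lambda a,b:np.linalg.solve(np.array([res[a][0],res[b][0]]),[res[a][1],res[b][1]])
bc,h=C('bar_x','bar_y'),C('sq_x','sq_y'); print('corner',bc,'heel',h,'in frame gap x,y',(bc-h)@res['bar_x'][0],(bc-h)@res['bar_y'][0])
E
python3 gap.py wrist2.npz .017
```

```text
bar_y 40 yaw -0.1843 off 0.059077024
bar_x 40 yaw -0.1856 off 0.5491389
sq_y 40 yaw -0.1832 off 0.0464554
sq_x 40 yaw -0.184 off 0.53758115
corner [ 0.5507379  -0.04259268] heel [ 0.53708094 -0.05228262] in frame gap x,y 0.01163421 0.012029034
```

Call:
jog_arm([
  [2,[0,0.3,0],0],
  [2,[0,0.5,0],0],
  [2,[0,0.55,0],0],
  [2,[0,0.55,0.4],0],
  [2,[0,0.55,0.8],0],
  [2,[0,0.55,1.2],0],
  [2,[0,0.55,1.5],0],
  [2,[0,0.55,1.5],0],
])

```text
time_s: 14.7
ee_pos: [0.4865, -0.0881, 0.041]
eef_rot: [-1.57, -0.001, -0.972]
force: [0.4, -0.1, 4.6]
grip_width: 0.0276
```

Call:
jog_arm([
  [2,[0,0,0.15],0],
  [2,[0,0,0.25],0],
  [2,[0,0,0.35],0],
  [2,[0,0,0.35],0],
  [2,[0,0,0.35],0],
])

```text
time_s: 15.2
ee_pos: [0.4878, -0.087, 0.041]
eef_rot: [-1.573, 0.0, -0.972]
force: [-15.3, -8.2, 16.3]
grip_width: 0.0277
```

```bash
python3 go.py 0.4867 -0.0868 0.041 -0.972
```

```text
now [ 0.4878 -0.087   0.041 ] yaw -0.9721 shift cm [-0.07  0.   -0.08] turn -0.0001 q [-0.25  0.42  1.83 -0.    0.89  0.72] F [-15.3  -8.2  16.3] w 0.0277 t 15.2
```

```bash
python3 - <<'E'
from h import *
o,c=grab('wrist'); np.savez('wrist3.npz',ee=o['ee_pos'],rot=o['eef_rot'],**c); print(o['force'],o['ee_pos'],o['grip_width'])
cv2.imwrite('pics/w3.png',cv2.resize(c['img'][60:260,130:420][...,::-1],None,fx=2.7,fy=2.7))
s=optics.camera('side'); z=pts(s); im=cv2.cvtColor(s['img'],cv2.COLOR_RGB2HSV)
m=(im[...,1]>120)&(z[...,2]>.24)&(z[...,2]<.3); m[:,:255]=0; m[:,300:]=0; m[:110]=0
print('lever handle',m.sum(),np.median(z[m],0),np.percentile(z[m][:,2],95))
E
```

```text
[-15.33301044  -8.24655486  16.34423064] [ 0.48777022 -0.08697579  0.0410096 ] 0.027723865236059412
lever handle 220 [0.63288156 0.1516641  0.26546976] 0.2734171584842122
```

View pics/w3.png

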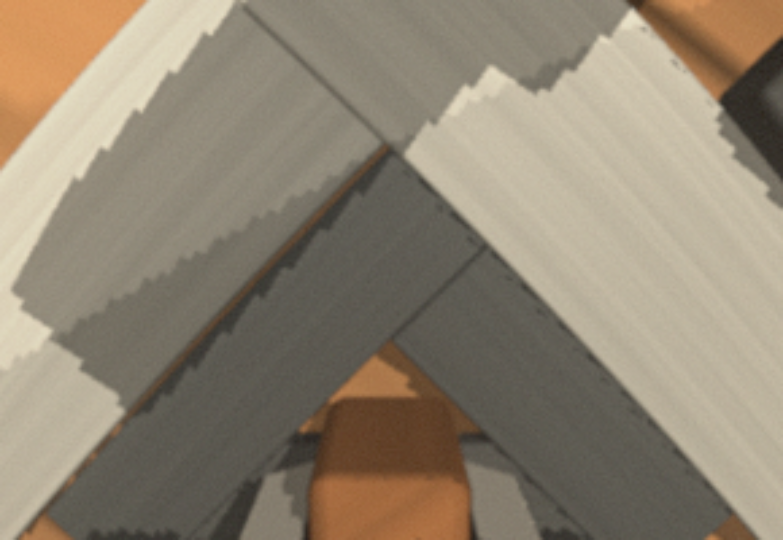

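The cross bar side is flush, but a sliver of about 1.5 mm is left along the side bar (crop from (385,150) to (100,440)). I'll ease the downforce, which adds bench friction, and push more along frame y.

Call:
jog_arm([
  [2,[0,-0.1,-0.1],0],
  [2,[-0.1,-0.2,0],0],
  [2,[-0.2,-0.2,0.1],0],
  [2,[-0.3,-0.2,0.2],0],
  [2,[-0.3,-0.2,0.2],0],
  [2,[-0.3,-0.2,0.2],0],
])

```text
time_s: 15.9
ee_pos: [0.4879, -0.0853, 0.0423]
eef_rot: [-1.575, -0.003, -0.972]
force: [-8.3, -28.9, -3.9]
grip_width: 0.0281
```

```bash
cat > chk.py <<'E'
from h import *; import sys
n=sys.argv[1]; o,c=grab('wrist'); f=o['force']; y=-.186; print('F frame',f[0]*np.cos(y)+f[1]*np.sin(y),-f[0]*np.sin(y)+f[1]*np.cos(y),f[2],o['ee_pos'],o['eef_rot'],o['grip_width'],o['time_s'])
cv2.imwrite(f'pics/{n}.png',cv2.resize(c['img'][60:260,130:420][...,::-1],None,fx=2.7,fy=2.7))
E
python3 chk.py w4
```

```text
F frame -2.7815170260536464 -29.894573089028988 -3.9400113132783945 [ 0.48788505 -0.08532409  0.04229097] [-1.57458934 -0.00312356 -0.97163729] 0.02809538716319192 15.9
```

View pics/w4.png

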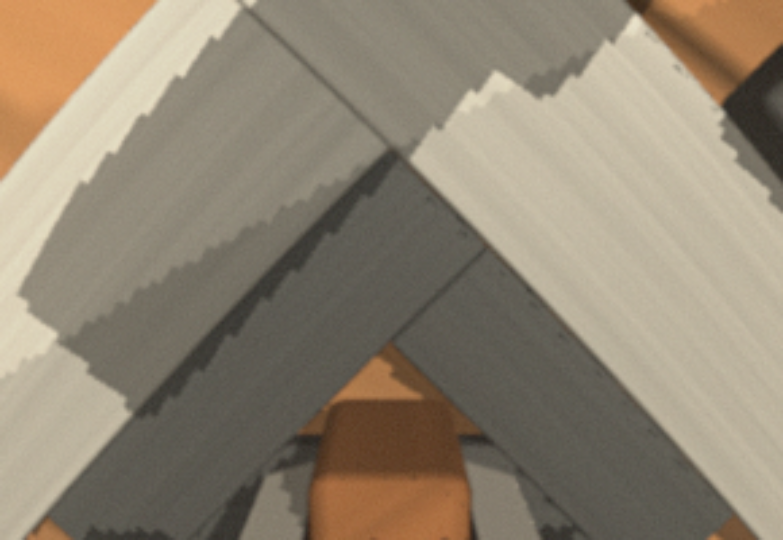

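Both edges are flush now, but the push is uneven (about 3 N on x, 30 N on y). I'll balance it and set the square down.

Call:
jog_arm([
  [2,[0.05,0.05,0],0],
  [2,[0.12,0.1,-0.03],0],
  [2,[0.12,0.1,-0.03],0],
  [2,[0.12,0.1,-0.03],0],
  [2,[0.12,0.1,-0.03],0],
])

```text
time_s: 16.45
ee_pos: [0.4882, -0.0856, 0.0414]
eef_rot: [-1.574, -0.002, -0.972]
force: [-10.2, -21.2, 1.0]
grip_width: 0.0282
```

```bash
python3 chk.py w5
```

```text
F frame -6.142023099004337 -22.778083772089435 1.0449810218647424 [ 0.48820382 -0.0855774   0.04140392] [-1.57387441 -0.00162369 -0.9719038 ] 0.02823186702197182 16.45
```

Call:
jog_arm([
  [2,[0.05,0,0.03],0],
  [2,[0.1,0.02,0.05],0],
  [2,[0.1,0.02,0.05],0],
  [2,[0.1,0.02,0.05],0],
  [2,[0.1,0.02,0.05],0],
])

```text
time_s: 17.0
ee_pos: [0.4883, -0.0857, 0.0414]
eef_rot: [-1.575, 0.001, -0.972]
force: [-19.8, -17.3, 10.8]
grip_width: 0.0279
```

```bash
python3 chk.py w6
```

```text
F frame -16.29270554389192 -20.671848041238505 10.756958778487801 [ 0.48825865 -0.08567612  0.04135569] [-1.57521524e+00  5.80646886e-04 -9.72088392e-01] 0.027942833513978766 17.0
```

View pics/w6.png

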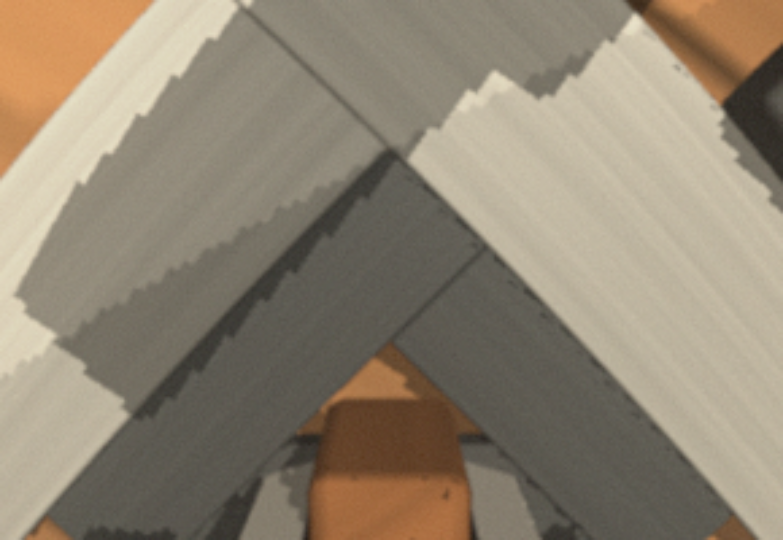

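Call:
jog_arm([
  [2,[0,0,0],0],
  [2,[0,0,0],0],
  [2,[0,0,0],0],
  [2,[0,0,0],0],
  [2,[0,0,0],0],
])

```text
time_s: 17.55
ee_pos: [0.4882, -0.0857, 0.0413]
eef_rot: [-1.575, 0.001, -0.972]
force: [-20.3, -17.7, 11.1]
grip_width: 0.028
```

Both outer edges are flush, with the heel in the corner at crop (395,152). The forces are steady, so I'm handing in.

```bash
python3 -c "
from station import ctrl
print(ctrl.hand_in())"
```

```text
the job is handed in; nothing more can be done
None
```

I finished both parts of the task and handed the job in at about 17.6 s of the 72 s allowed; the hand-in reports no verdict.

- **Lever:** I pressed it down with the fingertips until the force jumped from 13.5 to 34 N with almost no further travel, which is the stop. I then eased it up over about 2 s. A depth check afterwards put the top of the handle at 0.271–0.273 m against 0.272 m expected, so it is back at rest. I had no direct reading of the lever angle or its speed. Early on I pressed the handle about 2 mm off centre (about 21 N sideways) and corrected it.
- **Square:** I took the mid-sized one by its handle and pushed it into the corner. The first push left about 1.5 mm open along the side bar. I fixed that by easing the downforce, pushing more along frame y, then rebalancing the two pushes.
- **Last checks:**
  - The wrist picture shows both outer edges flush.
  - The push was steady at about 16 N on the cross bar and 21 N on the side bar. These are wrist forces, so they include some friction, but even the worst case leaves more than 2 N on each.
  - The grip opening was 28 mm, matching the handle.
  - The tool leaned about 0.004 rad.
- **Not checked:** I did not take a final picture of the hammer, tin and chisel. I planned the arm's path to clear them.

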